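# Seat the data cartridge in the reader dock

## Robot

A 6-joint arm with a two-finger parallel gripper is mounted at the origin on the work surface. World frame = base frame: x ahead of the robot, y to its left, z up, the work surface at z = 0. Lengths are in m, angles in rad, forces in N, time in s.
With the tool pointing down it reaches from about 0.3 to 0.875 m from the base axis. Payload 6.4 kg.
Tool frame: the origin (TCP) lies midway between the tips of the shut fingers; the grasp point (between the pads) lies 19 mm behind it (grasp_offset is the distance from the TCP to the grasp point, in m); z points along the fingers, y is the line along which they close (so a half turn about z gives the same grasp; the last joint's range is limited). The gripper opens to 85 mm and grips with 20 to 120 N. Pads are 22 mm wide; open, the fingers measure 114 mm over their backs; the gripper's body (76 mm by 85 mm) begins 54 mm behind the grasp point. The pads swing forward as they close: fully open they stand 13 mm farther back than shut.
Start: joints at [-1.439, 0.181, 1.607, -0, 1.354, -0.206], TCP at [0.191, -0.543, 0.2] pointing down, gripper open.
Joint ranges: [-2.99, 2.99], [-0.89, 2.07], [0.3, 2.58], [-1.14, 4.28], [0, 2.63], [-3.12, 3.12]. Speed limits (rad/s): [2.57, 2.57, 3.01, 3.14, 3.14, 3.14].

## Interface

Orientations are given as a unit quaternion [w, x, y, z].
In Python, from bench import * gives the robot as it stands. The module is installed in compiled form; this text tells all that it offers.
- The arm moves only by the tool servo_tool, never from a script. Its argument "commands" is text: rows parted by semicolons, each of 7 numbers parted by spaces: the turn, a rotation vector about the tool's x, y, z in rad, then the shift along the tool's x, y, z in mm, then the opening, from 0 (shut) to 1 (fully open). In form: wx wy wz dx dy dz claw; .... A call has 1 to 5 rows; each row shifts and turns the commanded pose from where the row before left it, along the tool's axes as they then stand; what a row does not reach is not made up. A row lasts 1/8 s, in which the tool goes at most 62.5 mm and 10.7 degrees, less where a joint would pass 70% of its speed; a pose out of reach is approached as far as the arm can. A call with a gripper value outside its range is refused whole. The fingers move at their own pace and stop on an object; the grip force is fixed at half the most. Time passes only in rows, so rows that do not move let the fingers close. It gives the time, the measured TCP pose, the force, the opening and the grip force at its end, in the units of the state.
- get_obs(): the state, without advancing time (a new reading comes with each control period).
- camera(name): name is "scene" or "side" or "wrist"; returns the picture (480x640x3 uint8, blue, green, red); there is no depth.
- calibration(name): a dict with "fx", "fy", "cx", "cy" (pixels), "R" (3x3) and "t" (3): a world point X has camera coordinates R X + t. Camera axes: x right, y down, z forward; pixel columns grow to the right and rows downward; lengths in m; the calibration is good to about 2 mm. A picture is of the moment at which its call begins: read the wrist's pose just before it. calibration takes no time and is no camera call; for the wrist camera it gives the pose at the moment of the call.
- hand_in(): hands the job in; it is judged then, once.
The state is a dict: "time_s": time; "q": joint angles; "dq": joint speeds; "joint_efforts": joint torques, N m; "eef_pos": TCP position; "eef_rot": TCP orientation; "wrist_force": force on the tool from outside, world axes, zero at the start; "torque": the same for the moment, N m; "opening": opening from 0.0 (shut) to 1.0 (fully open); "grasp_force": force on a finger pad.
Only numpy, scipy, OpenCV 4.12 (cv2) and the standard library are available. Lean on these libraries where they do the work, as an engineer would, in place of code of your own. Each camera call takes 0.05 s, during which the arm holds its last target. There are 200 camera calls.

## Task

Slide the data cartridge, nose first and right way up, into the slot of the reader dock and press it gently until its hidden connector is fully home, which you will feel as a hard stop after a few millimetres of steady resistance. The connector and slot are delicate: never press the cartridge against them with more than 30 N. Leave the cartridge in the slot, let go of it, and leave the black ring, the screwdriver and the aluminium plate that lie on the mat where they are.

Things in the scene. Friction and masses are not known exactly. Their poses are not given: they have to be found in the camera images.
- cartridge_center (a point): Loose data cartridge lying flat on the 2 mm bench mat: dark flat slab, 60 wide x 14 mm high, 120 mm long overall, 0.12 to 0.24 kg; can be gripped across its width. The point is its middle, half-way up (7 mm above the underside). x points to the nose, z up; the full-width hull runs from x = -60 to +40 mm, the narrower bare-metal nose from +40 to +60 mm.
- cartridge_nose (a point): Middle of the front face of the cartridge's nose (44 mm wide, 8 mm high, at mid-height), 60 mm ahead of the cartridge's middle; same axes.
- dock: Reader dock, fixed: low grey and bare-metal housing 120 wide, 150 deep, 68 mm high (ribs to 71 mm), one level slot in its front. Origin on the bench under the middle of the slot's mouth (housing's front face); x points into the slot, z up.
- slot_mouth (a point): Middle of the slot's mouth on the floor of the slot, 30 mm above the dock's origin; dock's axes. The slot is 62 wide and 15.6 mm high; its side walls flare to 70 mm over the outermost 10 mm. Its floor continues outside as a 62 mm wide sill, 30 mm towards -x, slick liner (friction about 0.15), nothing else in front of the mouth.
- connector (a joint): Sliding connector hidden deep in the slot: 0 as it waits, 0.008 m when fully home on a hard stop. About 5 N of steady friction resists all the way; it stays where left. Its depth varies and is not given: the waiting face is 98 to 110 mm behind the mouth, so a seated cartridge leaves its tail 2 to 14 mm proud of the housing, over the sill.
- collar: Bystander, to be left alone: black plastic ring, 68 mm across, 22 mm high, lying flat. Origin at its foot.
- screwdriver: Bystander, to be left alone: screwdriver, 190 mm long, lying on the mat. Origin at its foot.
- cover_plate: Bystander, to be left alone: flat bare aluminium plate 100 x 85 x 8 mm lying on the mat (too wide for the slot; not the cartridge). Origin at its foot.
There are look-alikes about, which are no part of the job. Leave any red look-alike of the part that bears cartridge_center alone.

How it is judged:
By the outcome, as a careful person would: the job done as asked, in the order asked, and still so for the second after the job is handed in, with the robot touching nothing.
It also fails if it takes over 59 s, if anything falls off the work surface, if the arm or the gripper's body presses on something with over 40 N, if the wrist force passes 120 N, or if a joint passes its speed limit or range.

## Working session

There is one attempt and no reset: what is moved stays moved. The work goes in short steps, Python scripts to look and compute and a tool call to move; the robot and the scene stay as the last step left them, time stands still between calls to the robot, and variables do not carry over. Pictures are saved under pics/ and viewed, at most 10 in all, crops included, and the job is handed in when it is done.

Besides the shell and the picture viewer there is one more tool, called in YAML: its name, and indented under it one key for each argument. servo_tool: Moves the arm, as the interface text tells. Its arguments: {"type":"object","properties":{"commands":{"type":"string"}},"required":["commands"]}

```bash
mkdir -p pics; python3 - <<'E'
from bench import *
import cv2,numpy as np
o=get_obs();print(o)
a=camera("scene");b=camera("side")
cv2.imwrite("pics/a.png",a);cv2.imwrite("pics/b.png",b);cv2.imwrite("pics/w.png",camera("wrist"))
for n in("scene","side","wrist"):
  c=calibration(n);print(n,c)
E
```

```text
{'time_s': 0.0, 'q': array([-1.43931901e+00,  1.81568356e-01,  1.60802676e+00, -3.68681688e-06,
        1.35379307e+00, -2.06299614e-01]), 'dq': array([ 0.00109891, -0.00050529, -0.00010206, -0.00030776,  0.00030134,
       -0.00127111]), 'joint_efforts': array([-1.01248424e-03, -4.44865930e+01, -3.51341951e+01, -3.01961991e-04,
        8.88883369e-03, -2.87954867e-05]), 'eef_pos': array([ 0.19048229, -0.54187779,  0.19885978]), 'eef_rot': array([-8.97204804e-04,  9.85771746e-01,  1.68087059e-01,  3.17800518e-05]), 'wrist_force': array([-0.26259519, -0.05139701, -0.5291862 ]), 'torque': array([-0.00511778,  0.00590097,  0.03484888]), 'grasp_force': 0.0, 'opening': 0.9982989421775527}
scene {'fx': 529.6060419366696, 'fy': 529.6060419366696, 'cx': 319.5644611733156, 'cy': 245.01399779393364, 'R': array([[ 0.76825175,  0.64008665,  0.00885072],
       [ 0.4516218 , -0.53214809, -0.71613976],
       [-0.45368161,  0.5541728 , -0.69790079]]), 't': array([-0.31433754, -0.22429115,  1.47764779])}
side {'fx': 468.6674756183498, 'fy': 468.6674756183498, 'cx': 317.40311735253783, 'cy': 235.268584769038, 'R': array([[-0.98343994, -0.18118827,  0.00408473],
       [-0.11721503,  0.6186978 , -0.77683567],
       [ 0.1382263 , -0.76445002, -0.62969012]]), 't': array([0.47835945, 0.14785925, 0.92496481])}
wrist {'fx': 396.14215188765655, 'fy': 396.14215188765655, 'cx': 318.3851341390732, 'cy': 234.35582281876415, 'R': array([[ 0.33162456, -0.94341005, -0.00162015],
       [-0.90374512, -0.31817347,  0.2863746 ],
       [-0.27068416, -0.09350465, -0.95811636]]), 't': array([-0.57453996, -0.03674311,  0.37966392])}
```

View pics/a.png

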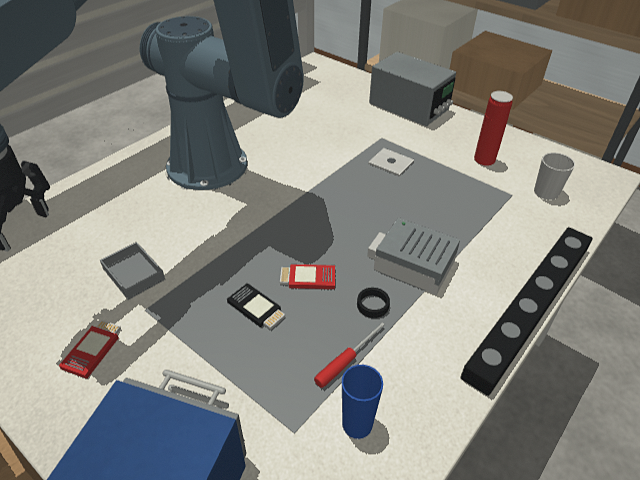

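View pics/b.png

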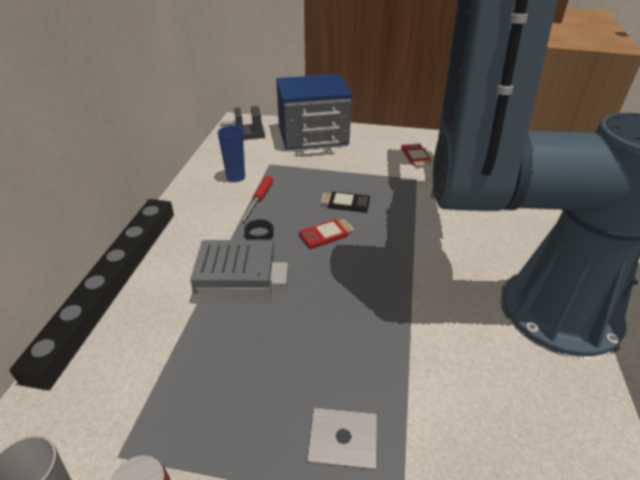

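The black cartridge in the scene picture is at about (255,305), with its nose towards (275,320). The dock is at about (415,255), and its sill at (376,245) faces the robot. I'll enlarge both.

```bash
cat > h.py <<'E'
from bench import *
import cv2,numpy as np
def px2w(c,u,v,z):
    d=c["R"].T@np.array([(u-c["cx"])/c["fx"],(v-c["cy"])/c["fy"],1]);o=-c["R"].T@c["t"]
    return o+d*(z-o[2])/d[2]
E
python3 - <<'E'
import cv2,numpy as np
a=cv2.imread("pics/a.png")
p=cv2.resize(a[270:340,215:300],None,fx=6,fy=6,interpolation=cv2.INTER_CUBIC)
q=cv2.resize(a[205:305,360:470],None,fx=5,fy=5,interpolation=cv2.INTER_CUBIC)
h=600
o=np.zeros((520,1070,3),np.uint8);o[:420,:510]=p;o[:500,515:1065]=q
o=cv2.resize(o,None,fx=.745,fy=.745);cv2.imwrite("pics/c.png",o)
from h import *
c=calibration("scene")
for n,u,v,z in [("cart",255,305,.016),("sill",376,245,.03)]: print(n,px2w(c,u,v,z))
E
```

```text
cart [ 0.46780262 -0.2799423   0.016     ]
sill [0.56319455 0.01617515 0.03      ]
```

View pics/c.png

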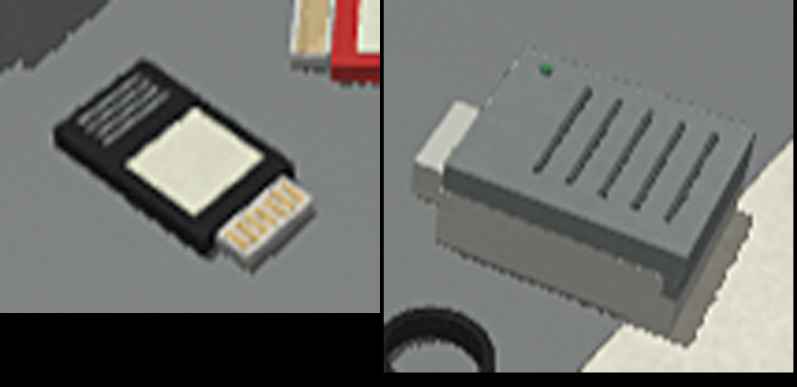

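The black cartridge lies label up, with hull top corners at crop (143,60), (55,133), (210,245) and (293,165). The dock's top corners are at (445,165), (527,48), (755,130) and (690,252), and the sill's outer edge runs from (459,100) to (413,163).

```bash
python3 - <<'E'
from h import *
c=calibration("scene")
P=[px2w(c,u/4.47+215,v/4.47+270,.016)[:2] for u,v in [(143,60),(55,133),(210,245),(293,165)]]
print(np.round(P,4)); m=(P[2]+P[3])/2-(P[0]+P[1])/2;t=(P[0]+P[1])/2
print("len",np.linalg.norm(m),np.degrees(np.arctan2(m[1],m[0])),"tail",t,"hullmid",np.mean(P,0))
D=[px2w(c,(u-384)/3.725+360,v/3.725+205,.068)[:2] for u,v in [(445,165),(527,48),(755,130),(690,252)]]
print(np.round(D,4)); m=(D[2]+D[3])/2-(D[0]+D[1])/2
print("len",np.linalg.norm(m),np.degrees(np.arctan2(m[1],m[0])),"front",(D[0]+D[1])/2)
S=[px2w(c,(u-384)/3.725+360,v/3.725+205,.030)[:2] for u,v in [(413,163),(459,100)]];print(S,np.mean(S,0))
d=S[1]-S[0];print(np.degrees(np.arctan2(-d[0],d[1])))
E
```

```text
[[ 0.4124 -0.2486]
 [ 0.4136 -0.3073]
 [ 0.5145 -0.3072]
 [ 0.5117 -0.2495]]
len 0.10009392472287512 -0.2447658864898619 tail [ 0.41303825 -0.27792649] hullmid [ 0.46308476 -0.27814029]
[[ 0.5918 -0.0281]
 [ 0.5708  0.0889]
 [ 0.715   0.1151]
 [ 0.736   0.0039]]
len 0.14714099177125142 11.41562759216325 front [0.58130435 0.03038166]
[array([ 0.55607546, -0.00588554]), array([0.544879 , 0.0586024])] [0.55047723 0.02635843]
9.849564410258994
```

servo_tool:
  commands: "0 0 0.169 0 0 0 1; 0 0 0.169 0 0 0 1; 0 0 0 40 -44 0 1; 0 0 0 40 -44 0 1; 0 0 0 40 -44 0 1"

```text
time_s: 0.78
eef_pos: [0.3114, -0.409, 0.1995]
eef_rot: [-0.0, 1.0, -0.001, -0.0]
wrist_force: [0.1, -0.0, -0.0]
opening: 1.0
grasp_force: 0.0
```

servo_tool:
  commands: "0 0 0 40 -44 10 1; 0 0 0 40 -44 10 1; 0 0 0 37 -44 20 1; 0 0 0 0 0 0 1; 0 0 0 0 0 0 1"

```text
time_s: 1.4
eef_pos: [0.4276, -0.2786, 0.1597]
eef_rot: [0.0, 1.0, 0.0, -0.0]
wrist_force: [-0.2, -0.3, 0.5]
opening: 0.998
grasp_force: 0.0
```

```bash
python3 - <<'E'
from h import *
from scipy.spatial.transform import Rotation as R
o=get_obs();c=calibration("wrist");print(o["eef_pos"],o["wrist_force"]);q=o["eef_rot"]
print(R.from_quat([*q[1:],q[0]]).as_matrix().round(4))
a=camera("wrist");cv2.imwrite("pics/w1.png",a);np.save("c1.npy",c,allow_pickle=True)
for p in [(.413,-.248,.016),(.413,-.308,.016),(.513,-.308,.016),(.513,-.248,.016)]:
  x=c["R"]@np.array(p)+c["t"];print((x[:2]/x[2]*c["fx"]+[c["cx"],c["cy"]]).round(1))
E
```

```text
[ 0.42757876 -0.2785835   0.15973921] [-0.15201159 -0.34361378  0.51868558]
[[ 1.e+00  9.e-04 -5.e-04]
 [ 9.e-04 -1.e+00 -2.e-04]
 [-5.e-04  2.e-04 -1.e+00]]
[281.5 226.3]
[353.6 226.4]
[357.1  99.7]
[278.1  99.6]
```

View pics/w1.png

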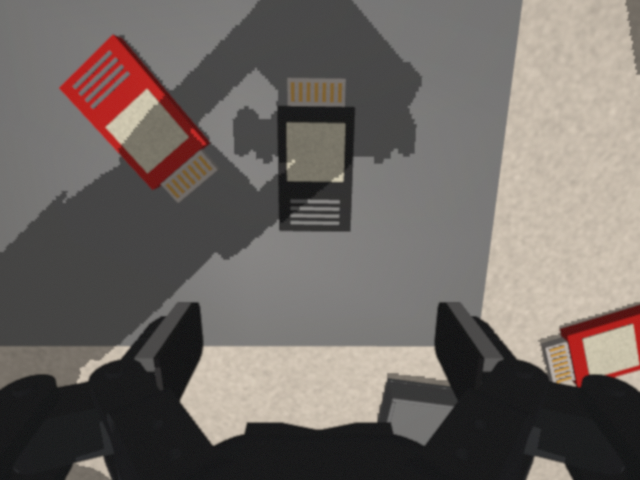

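The tail edge is at row 231 (columns 279–351) and the hull front at row 107. That puts the tail near x=0.410, y=-0.277, heading about 0. I'll descend there and grip 15 mm from the tail.

servo_tool:
  commands: "0 0 0 -3 -1.5 40 1; 0 0 0 0 0 40 1; 0 0 0 0 0 40 1; 0 0 0 0 0 25 1; 0 0 0 0 0 15 1"

```text
time_s: 2.08
eef_pos: [0.4236, -0.2783, -0.0011]
eef_rot: [-0.0, 1.0, -0.001, -0.0]
wrist_force: [-0.1, -0.1, 0.2]
opening: 0.995
grasp_force: 0.0
```

servo_tool:
  commands: "0 0 0 0 0 0 0.6; 0 0 0 0 0 0 0.5; 0 0 0 0 0 0 0.5; 0 0 0 0 0 0 0.5; 0 0 0 0 0 0 0.5"

```text
time_s: 2.7
eef_pos: [0.4249, -0.2772, 0.0002]
eef_rot: [0.0, 1.0, 0.0, 0.0]
wrist_force: [1.1, -0.4, -0.1]
opening: 0.499
grasp_force: 0.0
```

```bash
python3 - <<'E'
from h import *
o=get_obs();print(o["eef_pos"],o["wrist_force"],o["opening"],o["grasp_force"])
cv2.imwrite("pics/w2.png",np.vstack([camera("wrist")[200:],cv2.resize(camera("side")[140:260,270:430],None,fx=4,fy=4)[:300]]))
E
```

```text
[ 4.24877316e-01 -2.77156170e-01  1.67708956e-04] [ 1.12598687 -0.39854802 -0.09840621] 0.4993206927037632 0.0
```

View pics/w2.png

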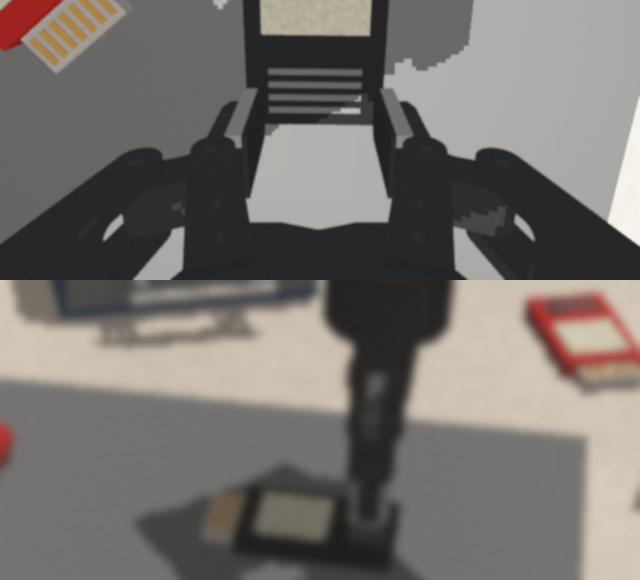

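The fingers straddle the hull, at columns 245–400 of the wrist view, but aren't pressing yet. I'll keep closing.

servo_tool:
  commands: "0 0 0 0 0 0 0.3; 0 0 0 0 0 0 0.1; 0 0 0 0 0 0 0; 0 0 0 0 0 0 0; 0 0 0 0 0 0 0"

```text
time_s: 3.42
eef_pos: [0.4246, -0.2771, -0.0002]
eef_rot: [-0.0, 1.0, -0.0, -0.0]
wrist_force: [0.4, -0.8, -0.1]
opening: -0.005
grasp_force: 0.0
```

```bash
python3 - <<'E'
from h import *
o=get_obs();print(o["eef_pos"],o["wrist_force"],o["opening"],o["grasp_force"])
cv2.imwrite("pics/w3.png",np.vstack([camera("wrist")[180:],cv2.resize(camera("scene")[240:350,200:360],None,fx=4,fy=4)[:300]]))
E
```

```text
[ 4.24619439e-01 -2.77055845e-01 -2.32360709e-04] [ 0.39674363 -0.82122022 -0.10482525] -0.00486463895471909 0.0
```

View pics/w3.png

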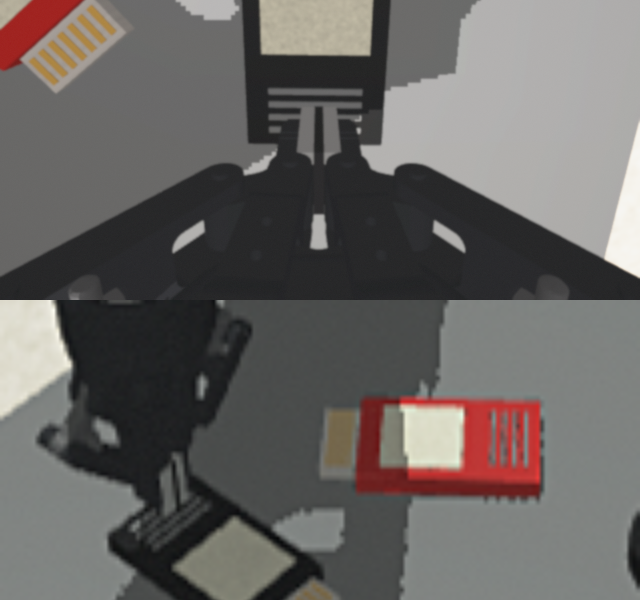

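The fingers closed above the cartridge without moving it. Their tips are around scene pixel (245,290), so I'll check their true height.

```bash
python3 - <<'E'
from h import *
cs=calibration("scene");cw=calibration("wrist");o=get_obs()
for z in (0,.016,.03):
  for c in (cs,cw):
    x=c["R"]@np.array([*o["eef_pos"][:2],z])+c["t"];print(z,(x[:2]/x[2]*c["fx"]+[c["cx"],c["cy"]]).round(1))
# cartridge tail in wrist now: rows/cols full image
for u,v in [(248,322),(382,324)]:print(px2w(cw,u,v,.016))
print(cw["t"]@-cw["R"])
S=camera("scene");s=camera("side")
cv2.imwrite("pics/w4.png",np.hstack([cv2.resize(S[270:330,215:275],None,fx=6,fy=6,interpolation=cv2.INTER_CUBIC),cv2.resize(s[165:225,330:390],None,fx=6,fy=6,interpolation=cv2.INTER_CUBIC)]))
c=calibration("side")
for z in (0,.016,.03):
    x=c["R"]@np.array([*o["eef_pos"][:2],z])+c["t"];print("side",z,(x[:2]/x[2]*c["fx"]+[c["cx"],c["cy"]]).round(1))
E
```

```text
0 [242.1 298.8]
0 [318.1 278. ]
0.016 [241.4 293.9]
0.016 [318.1 292.4]
0.03 [240.8 289.6]
0.03 [318.1 307.3]
[ 0.41020126 -0.24577075  0.016     ]
[ 0.40921095 -0.30557096  0.016     ]
[ 0.49829827 -0.27719094  0.17402618]
side 0 [360.9 206.5]
side 0.016 [361.3 201.4]
side 0.03 [361.7 196.8]
```

View pics/w4.png

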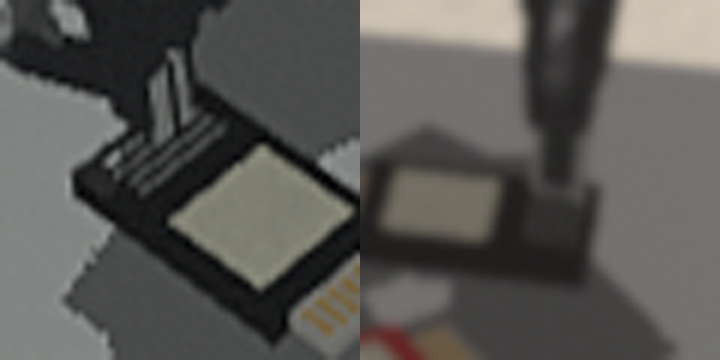

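The shut tips stand well above the reported TCP. The wrist picture puts the open tips about 44 mm above it. I'll reopen and go lower while watching the force.

servo_tool:
  commands: "0 0 0 0 0 0 1; 0 0 0 0 0 0 1; 0 0 0 0 0 0 1; 0 0 0 0 0 0 1; 0 0 0 0 0 0 1"

```text
time_s: 4.25
eef_pos: [0.4247, -0.2771, -0.0002]
eef_rot: [0.0, 1.0, -0.0, 0.0]
wrist_force: [-0.4, -0.5, 0.1]
opening: 0.999
grasp_force: 0.0
```

servo_tool:
  commands: "0 0 0 0 0 4 1; 0 0 0 0 0 4 1; 0 0 0 0 0 4 1; 0 0 0 0 0 3 1; 0 0 0 0 0 0 1"

```text
time_s: 4.88
eef_pos: [0.4244, -0.2769, -0.0156]
eef_rot: [-0.0, 1.0, -0.0, -0.0]
wrist_force: [-0.0, -0.8, -0.3]
opening: 1.001
grasp_force: 0.0
```

servo_tool:
  commands: "0 0 0 0 0 3 1; 0 0 0 0 0 2 1; 0 0 0 0 0 2 1; 0 0 0 0 0 0 1; 0 0 0 0 0 0 1"

```text
time_s: 5.5
eef_pos: [0.4247, -0.2771, -0.0222]
eef_rot: [0.0, 1.0, -0.0, 0.0]
wrist_force: [0.7, 0.3, -0.1]
opening: 1.0
grasp_force: 0.0
```

servo_tool:
  commands: "0 0 0 0 0 0 0.8; 0 0 0 0 0 0 0.6; 0 0 0 0 0 0 0.5; 0 0 0 0 0 0 0.5; 0 0 0 0 0 0 0.5"

```text
time_s: 6.12
eef_pos: [0.4248, -0.2772, -0.0212]
eef_rot: [0.0, 1.0, 0.0, -0.0]
wrist_force: [-3.6, 2.3, 10.7]
opening: 0.66
grasp_force: 61.2
```

It grips at opening 0.66 with 61 N, but the tips press on the mat. I'll regrip 4 mm higher so the tips clear the sill later.

servo_tool:
  commands: "0 0 0 0 0 0 1; 0 0 0 0 0 -4 1; 0 0 0 0 0 0 0.5; 0 0 0 0 0 0 0.3; 0 0 0 0 0 0 0"

```text
time_s: 6.75
eef_pos: [0.4259, -0.2782, -0.0162]
eef_rot: [0.001, 1.0, -0.0, 0.001]
wrist_force: [-2.0, 5.5, 27.8]
opening: 0.375
grasp_force: 13.7
```

servo_tool:
  commands: "0 0 0 0 0 0 0; 0 0 0 0 0 0 0; 0 0 0 0 0 -10 0; 0 0 0 0 0 -20 0; 0 0 0 0 0 -20 0"

```text
time_s: 7.38
eef_pos: [0.4242, -0.2767, 0.0321]
eef_rot: [-0.0, 1.0, -0.0, -0.0]
wrist_force: [-0.1, -0.3, -0.2]
opening: -0.003
grasp_force: 0.0
```

The tips slid over the top edge, so they need to be about 10 mm lower. First I'll open, rise and check the cartridge.

servo_tool:
  commands: "0 0 0 0 0 -30 1; 0 0 0 0 0 -40 1; 0 0 0 0 0 -40 1; 0 0 0 0 0 -17 1; 0 0 0 0 0 0 1"

```text
time_s: 8.0
eef_pos: [0.425, -0.2774, 0.1594]
eef_rot: [0.001, 1.0, -0.0, 0.001]
wrist_force: [0.2, -0.9, -0.0]
opening: 0.997
grasp_force: 0.0
```

```bash
python3 - <<'E'
from h import *
o=get_obs();c=calibration("wrist");print(o["eef_pos"],o["wrist_force"])
a=camera("wrist");cv2.imwrite("pics/w5.png",a[0:400])
m=cv2.morphologyEx((a.max(2)<48).astype(np.uint8),cv2.MORPH_OPEN,np.ones((3,3)));m[270:]=0
n,l,st,ce=cv2.connectedComponentsWithStats(m);print(st[1:][st[1:,4]>300])
for p in [(.410,-.247,.016),(.410,-.307,.016),(.510,-.307,.016),(.510,-.247,.016)]:
  x=c["R"]@np.array(p)+c["t"];print((x[:2]/x[2]*c["fx"]+[c["cx"],c["cy"]]).round(1))
E
```

```text
[ 0.42499729 -0.27743411  0.15941409] [ 0.22312116 -0.85572366 -0.04902734]
[[ 279  103   77   65 1876]
 [ 281  169   52   52 1154]]
[281.5 227.2]
[353.6 227.2]
[356.9 100.5]
[278.  100.5]
```

View pics/w5.png

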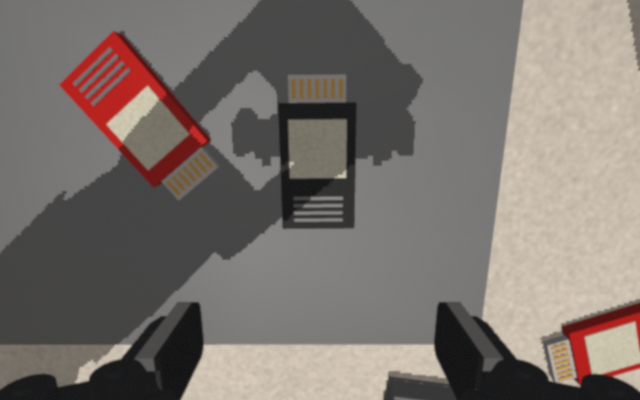

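The cartridge is still flat and barely moved: tail at row 228 (columns 283–355), front at row 103. I'll go down to TCP z = -0.029 and grip.

servo_tool:
  commands: "0 0 0 0 0 50 1; 0 0 0 0 0 50 1; 0 0 0 0 0 50 1; 0 0 0 0 0 22 1; 0 0 0 0 0 6 1"

```text
time_s: 8.68
eef_pos: [0.4221, -0.2745, -0.0227]
eef_rot: [-0.003, 1.0, -0.0, -0.002]
wrist_force: [-1.3, 0.8, 0.2]
opening: 0.997
grasp_force: 0.0
```

servo_tool:
  commands: "0 0 0 0 0 5 1; 0 0 0 0 0 5 1; 0 0 0 0 0 0 1; 0 0 0 0 0 0 0.8; 0 0 0 0 0 0 0.75"

```text
time_s: 9.3
eef_pos: [0.4249, -0.2773, -0.0287]
eef_rot: [0.0, 1.0, -0.0, 0.0]
wrist_force: [0.9, 0.1, -0.6]
opening: 0.747
grasp_force: 0.0
```

servo_tool:
  commands: "0 0 0 0 0 0 0.7; 0 0 0 0 0 0 0.65; 0 0 0 0 0 0 0.6; 0 0 0 0 0 0 0.6; 0 0 0 0 0 0 0.6"

```text
time_s: 9.93
eef_pos: [0.425, -0.2774, -0.0282]
eef_rot: [0.0, 1.0, 0.0, 0.0]
wrist_force: [-1.9, 1.6, 8.7]
opening: 0.684
grasp_force: 63.8
```

servo_tool:
  commands: "0 0 0 0 0 0 0.5; 0 0 0 0 0 -3 0.5; 0 0 0 0 0 -7 0.5; 0 0 0 0 0 -20 0.5; 0 0 0 0 0 0 0.5"

```text
time_s: 10.55
eef_pos: [0.4256, -0.2781, 0.0021]
eef_rot: [0.001, 1.0, -0.0, 0.001]
wrist_force: [0.2, 0.3, -2.6]
opening: 0.682
grasp_force: 64.7
```

servo_tool:
  commands: "0 0 0 0 0 -10 0.5; 0 0 0 0 0 -10 0.5; 0 0 0 6 -36 0 0.5; 0 0 0 6 -36 0 0.5; 0 0 0 6 -36 0 0.5"

```text
time_s: 11.18
eef_pos: [0.4428, -0.1681, 0.0211]
eef_rot: [0.0, 1.0, -0.0, 0.0]
wrist_force: [-0.4, -0.2, -1.6]
opening: 0.678
grasp_force: 64.8
```

servo_tool:
  commands: "0 0 0 6 -36 0 0.5; 0 0 0 6 -36 0 0.5; 0 0 0 6 -36 0 0.5; 0 0 0 6 -36 0 0.5; 0 0 0 0 -36 0 0.5"

```text
time_s: 11.8
eef_pos: [0.4672, 0.012, 0.0213]
eef_rot: [0.0, 1.0, -0.0, 0.0]
wrist_force: [0.9, -0.9, -1.4]
opening: 0.679
grasp_force: 64.8
```

servo_tool:
  commands: "0 0 -0.092 0 0 0 0.5; 0 0 -0.091 0 0 0 0.5; 0 0 0 0 0 0 0.5; 0 0 0 0 0 0 0.5"

```text
time_s: 12.3
eef_pos: [0.4668, 0.0108, 0.0209]
eef_rot: [0.0, 0.996, 0.09, 0.0]
wrist_force: [0.7, -0.3, -1.5]
opening: 0.681
grasp_force: 64.9
```

```bash
python3 - <<'E'
from h import *
o=get_obs();print(o["eef_pos"],o["eef_rot"],o["wrist_force"],o["torque"],o["grasp_force"])
np.save("cw.npy",calibration("wrist"),allow_pickle=True)
w=camera("wrist")[0:300];s=cv2.resize(camera("side")[210:310,180:390],None,fx=3.047,fy=3.0)[:,:640]
cv2.imwrite("pics/w6.png",np.vstack([w,s]))
E
```

```text
[0.46675425 0.01081271 0.02094364] [1.73147247e-05 9.95914583e-01 9.03002713e-02 6.57499822e-05] [ 0.6676271  -0.28786658 -1.48366433] [-0.03535856  0.03954461 -0.05058776] 64.85003113746643
```

View pics/w6.png

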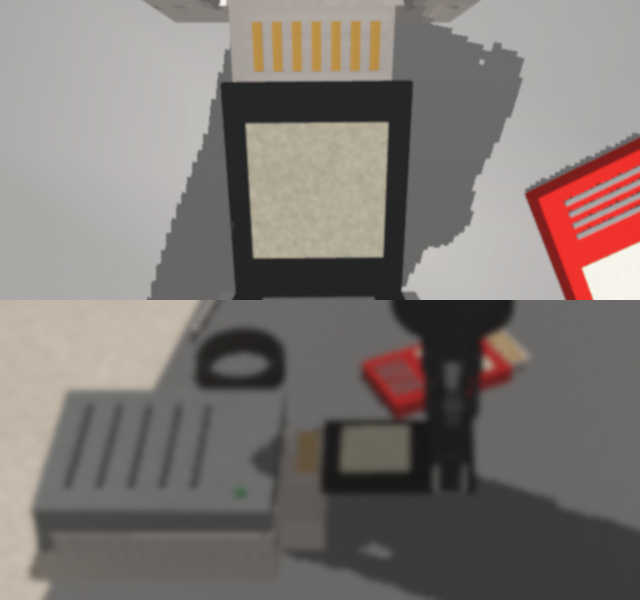

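The cartridge is straight in the hand, with its hull front at row 82 (columns 222–412). The dock's front foot appears at rows 0–20, columns 145–480. I'll compare that with predictions from my dock estimate.

```bash
python3 - <<'E'
from h import *
c=np.load("cw.npy",allow_pickle=True).item();s=calibration("side")
h=np.radians(10.4);ex=np.array([np.cos(h),np.sin(h),0]);ey=np.array([-ex[1],ex[0],0]);M=np.array([.5805,.031,0])
def pr(c,p):
  x=c["R"]@p+c["t"];return (x[:2]/x[2]*c["fx"]+[c["cx"],c["cy"]]).round(1)
for n,x,y,z in [("footL",0,.06,0),("footR",0,-.06,0),("topL",0,.06,.068),("topR",0,-.06,.068),("lowL",0,.06,.026),("lowR",0,-.06,.026),("sillL",-.03,.031,.03),("sillR",-.03,-.031,.03)]:
  p=M+x*ex+y*ey+[0,0,z];q=pr(s,p);print(n,pr(c,p),"side crop",((q-[180,210])*[3.047,3]+[0,300]).round(0))
# hull front corners in world: solve z for 60mm width
for z in (.055,.06,.065,.07):
  a,b=px2w(c,222,82,z),px2w(c,412,82,z);print(z,np.linalg.norm(a-b),a,b)
w=cv2.imread("pics/w6.png")[:300]
for r in (2,8,14): print(r,[(u,int(w[r,u].sum())) for u in list(range(140,235,6))+list(range(392,490,6))])
E
```

```text
footL [183.6  16.9] side crop [269. 581.]
footR [455.2  16.7] side crop [282. 460.]
topL [103.5 -41.8] side crop [262. 508.]
topR [536.3 -42.1] side crop [277. 388.]
lowL [161.2   0.4] side crop [266. 554.]
lowR [4.779e+02 3.000e-01] side crop [280. 433.]
sillL [240.2  84.1] side crop [315. 519.]
sillR [398.8  84. ] side crop [320. 456.]
0.055 0.0629378432454229 [0.5440062  0.05720807 0.055     ] [ 0.55533976 -0.00470092  0.055     ]
0.06 0.060692980922585155 [0.54383457 0.0560177  0.06      ] [ 0.55476388 -0.00368312  0.06      ]
0.065 0.05844811859974736 [0.54366294 0.05482733 0.065     ] [ 0.55418801 -0.00266533  0.065     ]
0.07 0.056203256276909606 [0.54349131 0.05363696 0.07      ] [ 0.55361213 -0.00164753  0.07      ]
2 [(140, 528), (146, 423), (152, 379), (158, 377), (164, 380), (170, 379), (176, 380), (182, 378), (188, 379), (194, 378), (200, 351), (206, 335), (212, 296), (218, 330), (224, 716), (230, 483), (392, 505), (398, 500), (404, 357), (410, 296), (416, 344), (422, 344), (428, 379), (434, 381), (440, 384), (446, 380), (452, 380), (458, 380), (464, 379), (470, 377), (476, 421), (482, 523), (488, 523)]
8 [(140, 533), (146, 532), (152, 515), (158, 355), (164, 384), (170, 382), (176, 376), (182, 369), (188, 377), (194, 382), (200, 383), (206, 378), (212, 353), (218, 323), (224, 372), (230, 476), (392, 485), (398, 330), (404, 321), (410, 295), (416, 324), (422, 327), (428, 378), (434, 391), (440, 407), (446, 399), (452, 358), (458, 374), (464, 397), (470, 497), (476, 522), (482, 525), (488, 519)]
14 [(140, 534), (146, 536), (152, 533), (158, 536), (164, 433), (170, 386), (176, 383), (182, 380), (188, 382), (194, 380), (200, 385), (206, 384), (212, 381), (218, 387), (224, 377), (230, 470), (392, 483), (398, 328), (404, 327), (410, 328), (416, 330), (422, 376), (428, 394), (434, 407), (440, 398), (446, 396), (452, 390), (458, 412), (464, 524), (470, 526), (476, 524), (482, 526), (488, 523)]
```

By the wrist view the dock's axis is about 2 mm to the left. I'll shift, lower the cartridge to about 1.5 mm above the sill level and advance gently.

servo_tool:
  commands: "0 0 0 0 -2 6 0.5; 0 0 0 0 0 7 0.5; 0 0 0 0 0 6 0.5; 0 0 0 0 0 0 0.5; 0 0 0 0 0 0 0.5"

```text
time_s: 13.02
eef_pos: [0.4664, 0.0129, 0.0017]
eef_rot: [-0.0, 0.996, 0.091, -0.0]
wrist_force: [-0.2, 0.2, -1.6]
opening: 0.681
grasp_force: 64.8
```

servo_tool:
  commands: "0 0 0 4 0 0 0.5; 0 0 0 4 0 0 0.5; 0 0 0 4 0 0 0.5; 0 0 0 4 0 0 0.5; 0 0 0 0 0 0 0.5"

```text
time_s: 13.65
eef_pos: [0.4824, 0.0158, 0.0018]
eef_rot: [0.0, 0.996, 0.091, 0.0]
wrist_force: [-0.4, 0.9, -2.4]
opening: 0.68
grasp_force: 64.9
```

servo_tool:
  commands: "0 0 0 0 0 0.7 0.5; 0 0 0 0 0 0.5 0.5; 0 0 0 0 0 0 0.5"

```text
time_s: 14.02
eef_pos: [0.4819, 0.0158, 0.0005]
eef_rot: [-0.0, 0.996, 0.091, -0.0]
wrist_force: [1.1, -0.2, -1.6]
opening: 0.681
grasp_force: 64.9
```

servo_tool:
  commands: "0 0 0 0 0 0.4 0.5; 0 0 0 0 0 0.4 0.5; 0 0 0 0 0 0 0.5"

```text
time_s: 14.4
eef_pos: [0.4821, 0.0158, -0.0002]
eef_rot: [0.0, 0.996, 0.091, 0.0]
wrist_force: [-0.5, 0.2, -0.2]
opening: 0.678
grasp_force: 65.0
```

servo_tool:
  commands: "0 0 0 0 0 0.4 0.5; 0 0 0 0 0 0.4 0.5; 0 0 0 0 0 0 0.5"

```text
time_s: 14.78
eef_pos: [0.4822, 0.0158, -0.0009]
eef_rot: [0.0, 0.996, 0.091, 0.0]
wrist_force: [-1.1, -0.1, 1.0]
opening: 0.677
grasp_force: 65.2
```

Light contact with the sill is felt at about z=-0.0005. I'll lift slightly and advance.

servo_tool:
  commands: "0 0 0 0 0 -0.9 0.5; 0 0 0 4 0 0 0.5; 0 0 0 4 0 0 0.5; 0 0 0 4 0 0 0.5; 0 0 0 0 0 0 0.5"

```text
time_s: 15.4
eef_pos: [0.4943, 0.018, -0.0001]
eef_rot: [0.0, 0.996, 0.091, 0.0]
wrist_force: [-0.1, 0.5, -1.4]
opening: 0.682
grasp_force: 65.0
```

servo_tool:
  commands: "0 0 0 3 0 0 0.5; 0 0 0 2 0 0 0.5; 0 0 0 2 0 0 0.5; 0 0 0 0 0 0 0.5"

```text
time_s: 15.9
eef_pos: [0.501, 0.0193, -0.0001]
eef_rot: [0.0, 0.996, 0.091, 0.0]
wrist_force: [-0.0, -0.1, -1.2]
opening: 0.681
grasp_force: 65.0
```

servo_tool:
  commands: "0 0 0 2 0 0 0.5; 0 0 0 2 0 0 0.5; 0 0 0 2 0 0 0.5; 0 0 0 0 0 0 0.5"

```text
time_s: 16.4
eef_pos: [0.5069, 0.0204, -0.0001]
eef_rot: [0.0, 0.996, 0.091, 0.0]
wrist_force: [0.9, 1.2, -0.8]
opening: 0.681
grasp_force: 65.0
```

servo_tool:
  commands: "0 0 0 1.5 0 0 0.5; 0 0 0 1.5 0 0 0.5; 0 0 0 1.5 0 0 0.5; 0 0 0 0 0 0 0.5"

```text
time_s: 16.9
eef_pos: [0.5113, 0.0212, -0.0001]
eef_rot: [0.0, 0.996, 0.091, 0.0]
wrist_force: [0.1, -0.2, -1.2]
opening: 0.683
grasp_force: 65.0
```

servo_tool:
  commands: "0 0 0 2 0 0 0.5; 0 0 0 2 0 0 0.5; 0 0 0 2 0 0 0.5; 0 0 0 2 0 0 0.5; 0 0 0 0 0 0 0.5"

```text
time_s: 17.52
eef_pos: [0.5192, 0.0226, -0.0001]
eef_rot: [0.0, 0.996, 0.091, 0.0]
wrist_force: [0.2, -0.6, -1.2]
opening: 0.682
grasp_force: 65.0
```

servo_tool:
  commands: "0 0 0 3 0 0 0.5; 0 0 0 3 0 0 0.5; 0 0 0 3 0 0 0.5; 0 0 0 3 0 0 0.5; 0 0 0 0 0 0 0.5"

```text
time_s: 18.15
eef_pos: [0.5311, 0.0248, -0.0001]
eef_rot: [0.0, 0.996, 0.091, 0.0]
wrist_force: [0.1, -0.3, -1.1]
opening: 0.686
grasp_force: 64.9
```

servo_tool:
  commands: "0 0 0 3 0 0 0.5; 0 0 0 3 0 0 0.5; 0 0 0 3 0 0 0.5; 0 0 0 3 0 0 0.5; 0 0 0 0 0 0 0.5"

```text
time_s: 18.77
eef_pos: [0.5429, 0.027, -0.0001]
eef_rot: [0.0, 0.996, 0.091, 0.0]
wrist_force: [1.4, 0.0, -0.1]
opening: 0.681
grasp_force: 64.9
```

servo_tool:
  commands: "0 0 0 3 0 0 0.5; 0 0 0 3 0 0 0.5; 0 0 0 3 0 0 0.5; 0 0 0 3 0 0 0.5; 0 0 0 0 0 0 0.5"

```text
time_s: 19.4
eef_pos: [0.5547, 0.0292, -0.0001]
eef_rot: [0.0, 0.996, 0.091, 0.0]
wrist_force: [-0.9, -0.1, -0.8]
opening: 0.678
grasp_force: 64.9
```

The nose is about 79 mm deep with no resistance. I'll release here, rise, go behind the tail, shut the fingers and push.

servo_tool:
  commands: "0 0 0 0 0 0.4 0.7; 0 0 0 0 0 0 0.85; 0 0 0 0 0 0 1; 0 0 0 0 0 0 1; 0 0 0 0 0 0 1"

```text
time_s: 20.02
eef_pos: [0.5544, 0.0292, -0.0004]
eef_rot: [0.0, 0.996, 0.091, 0.0]
wrist_force: [0.2, 0.1, -0.5]
opening: 0.999
grasp_force: 0.0
```

servo_tool:
  commands: "0 0 0 0 0 -15 1; 0 0 0 0 0 -20 1; 0 0 0 -20 0 0 0; 0 0 0 -22 0 0 0; 0 0 0 0 0 0 0"

```text
time_s: 20.65
eef_pos: [0.5123, 0.0216, 0.0353]
eef_rot: [-0.0, 0.996, 0.091, 0.0]
wrist_force: [0.4, 0.3, -0.7]
opening: 0.375
grasp_force: 0.0
```

servo_tool:
  commands: "0 0 0 0 0 0 0; 0 0 0 0 0 0 0; 0 0 0 0 0 12 0; 0 0 0 0 0 14 0; 0 0 0 0 0 0 0"

```text
time_s: 21.28
eef_pos: [0.5113, 0.0219, 0.0064]
eef_rot: [-0.001, 0.996, 0.091, -0.002]
wrist_force: [0.1, -0.2, -0.5]
opening: 0.002
grasp_force: 0.0
```

```bash
python3 - <<'E'
from h import *
o=get_obs();print(o["eef_pos"],o["wrist_force"],o["opening"])
w=camera("wrist")[0:320]; s=cv2.resize(camera("side")[215:305,200:410],None,fx=3.047,fy=3.1)[:,:640]
cv2.imwrite("pics/w7.png",np.vstack([w,s]))
E
```

```text
[0.51131756 0.02185833 0.00643169] [ 0.08281484 -0.15670272 -0.48969623] 0.001878026852850297
```

View pics/w7.png

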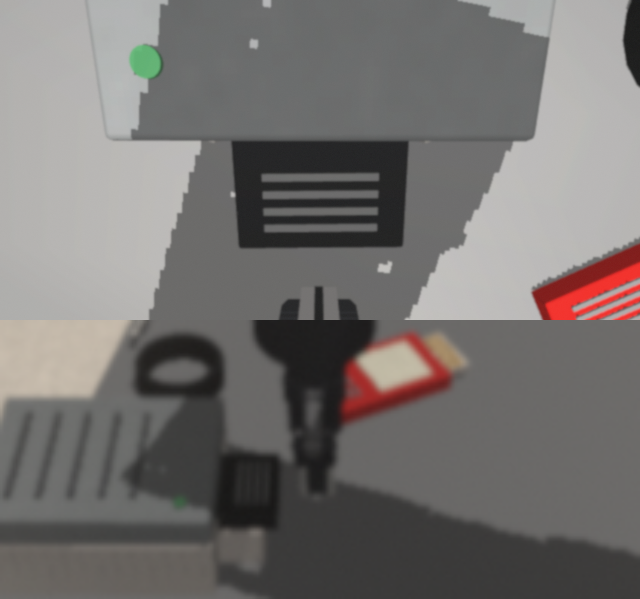

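The cartridge sits squarely in the mouth with its tail at row 247. The shut fingers are behind it, centred at about (318,287). Now I'll approach and push gently.

servo_tool:
  commands: "0 0 0 5 0 0 0; 0 0 0 4 0 0 0; 0 0 0 2 0 0 0; 0 0 0 2 0 0 0; 0 0 0 0 0 0 0"

```text
time_s: 22.0
eef_pos: [0.5259, 0.0239, 0.0085]
eef_rot: [0.0, 0.996, 0.091, 0.0]
wrist_force: [0.2, -0.0, -0.1]
opening: 0.0
grasp_force: 0.0
```

servo_tool:
  commands: "0 0 0 2 0 0 0; 0 0 0 2 0 0 0; 0 0 0 2 0 0 0; 0 0 0 2 0 0 0; 0 0 0 2 0 0 0"

```text
time_s: 22.62
eef_pos: [0.5357, 0.0257, 0.0084]
eef_rot: [-0.0, 0.996, 0.091, -0.0]
wrist_force: [0.4, -0.1, 0.0]
opening: -0.0
grasp_force: 0.2
```

servo_tool:
  commands: "0 0 0 2 0 0 0; 0 0 0 2 0 0 0; 0 0 0 2 0 0 0; 0 0 0 2 0 0 0; 0 0 0 0 0 0 0"

```text
time_s: 23.25
eef_pos: [0.5425, 0.027, 0.0083]
eef_rot: [0.0, 0.996, 0.091, -0.001]
wrist_force: [-4.5, -1.3, 3.7]
opening: 0.008
grasp_force: 2.4
```

Resistance has begun at about 4.7 N, with a servo lag of about 1.4 mm. I'll carry on in 1 mm steps.

servo_tool:
  commands: "0 0 0 1 0 0 0; 0 0 0 1 0 0 0; 0 0 0 0 0 0 0"

```text
time_s: 23.62
eef_pos: [0.5441, 0.0273, 0.0083]
eef_rot: [0.0, 0.996, 0.091, -0.002]
wrist_force: [-5.4, -2.7, 4.1]
opening: 0.003
grasp_force: 3.1
```

servo_tool:
  commands: "0 0 0 1 0 0 0; 0 0 0 1 0 0 0; 0 0 0 0 0 0 0"

```text
time_s: 24.0
eef_pos: [0.5461, 0.0277, 0.0083]
eef_rot: [0.0, 0.996, 0.091, -0.002]
wrist_force: [-5.5, -2.0, 5.0]
opening: -0.001
grasp_force: 3.2
```

servo_tool:
  commands: "0 0 0 0 0 -0.6 0; 0 0 0 1 0 0 0; 0 0 0 1 0 0 0; 0 0 0 0 0 0 0"

```text
time_s: 24.5
eef_pos: [0.5478, 0.0282, 0.0085]
eef_rot: [-0.0, 0.996, 0.091, -0.002]
wrist_force: [-5.5, -1.7, 0.9]
opening: -0.001
grasp_force: 2.7
```

servo_tool:
  commands: "0 0 0 1 0 0 0; 0 0 0 1 0 0 0; 0 0 0 0 0 0 0"

```text
time_s: 24.88
eef_pos: [0.5498, 0.0285, 0.0085]
eef_rot: [-0.0, 0.996, 0.091, -0.002]
wrist_force: [-4.4, -2.1, 0.6]
opening: 0.005
grasp_force: 2.7
```

servo_tool:
  commands: "0 0 0 0.7 0 0 0; 0 0 0 0.7 0 0 0; 0 0 0 0 0 0 0"

```text
time_s: 25.25
eef_pos: [0.5504, 0.0287, 0.0084]
eef_rot: [-0.0, 0.996, 0.091, -0.003]
wrist_force: [-6.9, -2.6, 3.3]
opening: -0.001
grasp_force: 4.1
```

servo_tool:
  commands: "0 0 0 0.7 0 0 0; 0 0 0 0 0 0 0"

```text
time_s: 25.5
eef_pos: [0.5505, 0.0287, 0.0083]
eef_rot: [-0.0, 0.996, 0.091, -0.003]
wrist_force: [-9.7, -3.4, 5.7]
opening: -0.002
grasp_force: 5.2
```

The hard stop is felt: force rises while the position stays put. I'll push a bit more to confirm, staying well under 30 N.

servo_tool:
  commands: "0 0 0 0.7 0 0 0; 0 0 0 0.7 0 0 0; 0 0 0 0 0 0 0"

```text
time_s: 25.88
eef_pos: [0.5507, 0.0287, 0.0082]
eef_rot: [-0.0, 0.996, 0.092, -0.004]
wrist_force: [-14.6, -5.0, 8.8]
opening: -0.002
grasp_force: 7.4
```

servo_tool:
  commands: "0 0 0 0.7 0 0 0; 0 0 0 0 0 0 0"

```text
time_s: 26.12
eef_pos: [0.5508, 0.0288, 0.0082]
eef_rot: [-0.0, 0.996, 0.092, -0.005]
wrist_force: [-16.3, -6.0, 10.4]
opening: 0.001
grasp_force: 8.6
```

Stop confirmed at about 17 N with no motion. I'll back off, rise and check numerically how far the tail stands proud.

servo_tool:
  commands: "0 0 0 -4 0 0 0; 0 0 0 -15 0 0 0; 0 0 0 -23 0 0 0; 0 0 0 0 0 0 0; 0 0 0 0 0 0 0"

```text
time_s: 26.75
eef_pos: [0.5156, 0.0217, 0.0096]
eef_rot: [0.0, 0.996, 0.091, 0.001]
wrist_force: [0.6, -0.0, 0.4]
opening: -0.001
grasp_force: 0.0
```

```bash
python3 - <<'E'
from h import *
o=get_obs();c=calibration("wrist");print(o["eef_pos"],o["wrist_force"])
w=camera("wrist");cv2.imwrite("pics/w8.png",w)
h=np.radians(10.4);ex=np.array([np.cos(h),np.sin(h),0])
g=w.max(2).astype(int)
for u in (255,300,318,335,380): print(u,[int(x) for x in g[100:260:4,u]])
def s(u,v,z): return round(float((px2w(c,u,v,z)-[.5805,.031,0])@ex),4)
for v in range(110,260,10): print(v,"top",s(318,v,.068),"tail",s(318,v,.0445))
E
```

```text
[0.51562762 0.02166112 0.00962474] [ 0.61064352 -0.0482395   0.357371  ]
255 [101, 101, 101, 101, 101, 102, 102, 102, 102, 101, 101, 101, 97, 82, 35, 34, 34, 35, 35, 36, 36, 37, 34, 36, 147, 153, 153, 153, 153, 153, 150, 99, 100, 99, 100, 100, 99, 100, 99, 100]
300 [101, 101, 102, 102, 101, 101, 102, 102, 100, 102, 101, 102, 97, 86, 102, 45, 34, 63, 102, 79, 35, 35, 37, 40, 153, 154, 154, 155, 155, 154, 149, 101, 101, 100, 100, 100, 100, 99, 101, 100]
318 [101, 101, 101, 101, 99, 99, 99, 100, 100, 100, 101, 101, 98, 86, 102, 41, 35, 66, 103, 71, 36, 35, 35, 44, 153, 154, 154, 154, 155, 154, 150, 100, 102, 101, 101, 100, 99, 99, 99, 99]
335 [101, 100, 101, 100, 100, 99, 100, 100, 100, 101, 100, 100, 97, 86, 103, 39, 35, 71, 101, 65, 35, 34, 35, 49, 153, 155, 155, 154, 154, 154, 150, 100, 101, 101, 101, 101, 101, 101, 101, 100]
380 [101, 101, 99, 101, 100, 100, 101, 101, 101, 102, 100, 100, 96, 82, 34, 35, 34, 37, 35, 36, 35, 34, 35, 62, 155, 154, 155, 155, 153, 154, 152, 102, 101, 101, 100, 101, 101, 101, 101, 100]
110 top 0.0096 tail 0.0099
120 top 0.0069 tail 0.0067
130 top 0.0042 tail 0.0034
140 top 0.0014 tail 0.0001
150 top -0.0014 tail -0.0033
160 top -0.0042 tail -0.0067
170 top -0.0071 tail -0.0101
180 top -0.01 tail -0.0136
190 top -0.013 tail -0.0172
200 top -0.016 tail -0.0208
210 top -0.0191 tail -0.0245
220 top -0.0222 tail -0.0282
230 top -0.0253 tail -0.032
240 top -0.0285 tail -0.0358
250 top -0.0317 tail -0.0397
```

The tail stands about 15 ± 1 mm proud. That fits the seated case of up to 14 mm, whereas an unseated cartridge would show 22 mm. The felt travel was 8 mm, followed by a firm stop. I'll rise clear and hand in.

servo_tool:
  commands: "0 0 0 -5 0 -15 0; 0 0 0 0 0 -30 0; 0 0 0 0 0 -30 0; 0 0 0 0 0 0 0; 0 0 0 0 0 0 0"

```text
time_s: 27.42
eef_pos: [0.5092, 0.0209, 0.0841]
eef_rot: [0.0, 0.996, 0.091, 0.0]
wrist_force: [-0.1, 0.4, 0.2]
opening: -0.0
grasp_force: 0.0
```

```bash
python3 -c "
from bench import *
print(get_obs()['eef_pos']);print(hand_in())"
```

```text
[0.50917094 0.0209062  0.08413599]
the job is handed in; nothing more can be done
None
```

The cartridge is in the dock, released, and the job is handed in at about 27 s: I felt roughly 8 mm of steady 5 N resistance and then a hard stop, held to about 17 N along the slot (20 N total at the wrist); the tail measured about 15 ± 1 mm proud against the 14 mm limit, two early grasp attempts closed over the top of the cartridge (one pressed it with about 28 N), and no verdict came back.

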